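# Unfold the jar vise's crank and clamp the jar

## Task

Get the jar ready for its stuck lid to be opened: first swing the vise's folded red crank grip fully upright, then crank it clockwise until the jaw holds the jar snugly against the rest cheek. It is glass, so stop turning as soon as you feel it clamped and do not overtighten; move the jaw and jar only by the crank, without touching them. Then let go, leaving the grip upright, the jar standing clamped and everything else where it was.

Things in the scene. Friction and masses are not known exactly. Their poses are not given: they have to be found in the camera images.
- vise: Counter jar vise, fixed: grey base plate 150 x 330 x 12 mm, green gear tower 84 mm square, top 130 mm above the counter, crank on top. Origin on the counter under the crank axis, z up. On its -y side lie jaw, jar, then the green rest cheek, whose rubber face was set by the last user 178 to 202 mm from the crank axis: it is not measured, so how far to crank has to be felt.
- crank_axis (a point): Point on the vertical crank axis at the height of the grip's fold hinge (172 mm above the counter).
- crank (a joint): Crank angle, rad: 0 at the start, arm along the vise's +x; grows CLOCKWISE seen from above; own stop at 5. Moves the jaw 16 mm per rad towards the jar. Drags about 0.2 N m throughout (3 N at the grip), stays where left. Once the jar is pinched against the cheek the load at the grip rises by 1 N for each 4 N on the glass; 2 to 6 N above the drag is snug.
- grip (a joint): Fold angle of the red grip, rad: 0 = folded flat over the crank arm, pointing back to the crank axis; 1.57 = upright against its stop, the working position. It is a stiff hinge (0.08 N m) that stays where it is left; flat gripper pads pinching it hard drag on its swing. Starts at 0.05 to 0.35.
- grip_hinge (a point): Fold hinge of the grip at the outer end of the crank arm, 65 mm from the crank axis, 172 mm above the counter; hinge line level and square to the arm. The steel arm is 14 mm wide, 12 mm thick, its top 160 mm above the counter, with 18 mm of air under it above the tower.
- grip_end (a point): Centre of the grip's free end, 58 mm from grip_hinge. The grip is a red cylinder 20 mm in diameter; its sleeve covers 12 to 58 mm from the hinge and spins freely on its long axis, so a gripper holding it upright need not turn with the crank.
- jaw: Moving steel jaw, plate 76 mm wide and 66 mm high driven by the crank along the vise's -y. Its rubber-faced pad is sprung and gives 1 mm per 12 N, up to 6 mm.
- jaw_face (a point): Centre of the jaw's rubber face, 55 mm above the counter. At the start it is 66 mm from the crank axis.
- jar: Closed amber glass jar with a red lid, 75 mm in diameter, 115 mm tall, about 0.3 kg, standing loose on the vise's base plate between jaw and cheek. Origin at the centre of its underside, z up.
- pot: Bystander: small steel pot, 150 mm in diameter, 95 mm high; origin under its centre.
- shaker: Bystander: salt shaker, clear with a blue twist top, 48 mm in diameter, 88 mm high; origin under its centre.
- turner: Bystander: wooden turner, 280 mm long, lying flat along its own x.
- lifter: Bystander: orange silicone lid lifter, about 120 mm long, 9 mm thick, lying flat.
- jug: Bystander: glass measuring jug, 110 mm across the mouth, 120 mm high, handle on its +y side; origin under its centre.
- mug: Bystander: blue mug, 80 mm in diameter, 90 mm high; origin under its centre.
- spice: Bystander: terracotta-coloured spice jar with a black cap, 44 mm in diameter, 95 mm high; origin under its centre.
Not all that is in view belongs to the job. Leave any green, turquoise or yellow look-alike of the jar alone.

How it is judged:
On the way, in this order (a step that is already met when the one before it is completed fails the run):
1. the grip is unfolded upright (over 1.45 rad) (value of joint grip above 1.45 rad), for 0.2 s.
2. with the grip still up, the crank has driven the jaw onto the jar with over 5 N (contact force between jaw and jar above 5 N and value of joint grip above 1.35 rad and value of joint crank above 1.5 rad), for 0.2 s.
At the end, for the whole second after the job is handed in: The grip stands upright (over 1.35 rad), the jaw presses the jar with more than 5 N (only possible with the cheek behind it), and the jar is upright within 0.1 rad and at rest (value of joint grip above 1.35 rad and contact force between jaw and jar above 5 N and angle between jar's own z axis and vertical below 0.1 rad and linear speed of jar below 0.01 m/s); the robot touches nothing.
It fails at once if the jar is overtightened: jaw on jar over 60 N (about 18 N at the grip) (contact force between jaw and jar above 60 N).
It fails at once if the robot touches the jar or the jaw (contact force between any of the fingers, the arm and jar above 1 N or contact force between any of the fingers, the arm and jaw above 1 N).
It fails at once if a bystander is moved by more than 30 mm (distance of any of pot, shaker, turner, lifter, jug, mug, spice from where it was at the start of the episode above 0.03 m).
It also fails if it takes over 70 s, if anything falls off the work surface, if the arm or the gripper's body presses on something with over 40 N, if the wrist force passes 120 N, or if a joint passes its speed limit or range.

## Robot

A 6-joint arm with a two-finger parallel gripper is mounted at the origin on the work surface. World frame = base frame: x ahead of the robot, y to its left, z up, the work surface at z = 0. Lengths are in m, angles in rad, forces in N, time in s.
With the tool pointing down it reaches from about 0.35 to 1 m from the base axis. Payload 7.1 kg.
Tool frame: the origin (TCP) lies midway between the tips of the shut fingers; the grasp point (between the pads) lies 19 mm behind it (r.tcp_to_grasp is the z of the grasp point in the tool frame, in m); z points along the fingers, y is the direction in which the jaws open and shut (so a half turn about z gives the same grasp; the last joint's range is limited). The gripper opens to 85 mm and grips with 20 to 120 N. Pads are 22 mm wide; open, the fingers measure 114 mm over their backs; the gripper's body (76 mm by 85 mm) begins 54 mm behind the grasp point. The pads swing forward as they close: fully open they stand 13 mm farther back than shut.
Start: joints at [1.203, 0.423, 1.63, -0, 1.089, -0.019], TCP at [0.214, 0.587, 0.193] pointing down, gripper open.
Joint ranges: [-3, 3], [-0.9, 2.11], [0.09, 2.58], [-1.31, 4.45], [0.11, 2.69], [-2.54, 2.54]. Speed limits (rad/s): [2.39, 2.39, 3.01, 3.14, 3.14, 3.14].

## Interface

Orientations are given as a rotation vector (axis times angle).
In Python, from workcell import readout, read_camera, get_calibration, ticket, silhouettes, r gives the robot as it stands.
- The arm moves only by the tool move_arm, never from a script. Its argument "commands" is a list of rows, each a list of 5 numbers: the shift along the tool's x, y, z in mm, then the turn about the tool's z in degrees, then the opening, from -1 (shut) to 1 (fully open). A call has 1 to 5 rows; each row is the pose to reach, as a shift and turn from the pose commanded when the call began, along the tool's axes at that moment; what a row does not reach only later rows make up. A row lasts 1/12 s, in which the tool goes at most 41.7 mm and 7.16 degrees, less where a joint would pass 70% of its speed; a pose out of reach is approached as far as the arm can. A call with a gripper value outside its range is refused whole. The fingers move at their own pace and stop on an object; the grip force is fixed at half the most. Time passes only in rows, so rows that repeat a pose let the fingers close. It gives the time, the measured TCP pose, the force and the opening at its end, in the units of the state.
- readout.read_state(): the state, without advancing time (a new reading comes with each control period).
- read_camera(name): name is "side" or "top" or "wrist"; returns the picture (384x512x3 uint8, red, green, blue); there is no depth.
- get_calibration(name): a dict with "fovy" (degrees; the focal length in pixels is half the picture's height over the tangent of half this angle, whatever the lens; pixels are square), "cx", "cy" (the principal point, pixels), "origin" and "attitude" of the camera in the world. Camera axes: x right, y down, z forward; pixel columns grow to the right and rows downward; lengths in m; the calibration is good to about 2 mm. The wrist camera is an equidistant fisheye: a pixel r from the principal point sees the ray r / f radians off the axis. A picture is of the moment at which its call begins: read the wrist's pose just before it. get_calibration takes no time and is no camera call; for the wrist camera it gives the pose at the moment of the call.
- ticket.finish_job(): hands the job in, once; it reports no verdict.
Trained networks look in the newest picture that a camera, given by its name, has taken for a name from the list of things; names that differ only in an ending like _2 or _b are one class to them, and where a whole thing is asked for, a point or a joint stands for the part that bears it (a point fixed in the world has none). Each returns a list of dicts, best first, with "conf" (0 to 1); they miss things now and then, are a little off and sometimes report something else, mostly with a low value. They report only what shows in the picture. A call takes as long as a camera call. They do not tell look-alikes from the thing itself.
- silhouettes(camera, query): "pixels" (384x512 bool, what is visible of it) and "rect" ([left, top, right, bottom] in pixels, round what is visible of it).
The state is a dict: "time": time; "joints": joint angles; "dq": joint speeds; "effort": joint torques, N m; "eef_pos": TCP position; "ee_rot": TCP orientation; "force": force on the tool from outside, world axes, zero at the start; "wrist_torque": the same for the moment, N m; "opening": finger opening in m.
Only numpy, scipy, OpenCV 4.12 (cv2) and the standard library are available. Lean on these libraries where they do the work, as an engineer would, in place of code of your own. Each camera call takes 0.05 s, during which the arm holds its last target. There are 200 camera calls.

## Working session

There is one attempt and no reset: what is moved stays moved. The work goes in short steps, Python scripts to look and compute and a tool call to move; the robot and the scene stay as the last step left them, time stands still between calls to the robot, and variables do not carry over. Pictures are saved under pics/ and viewed, about 8 in all and at most 12, crops included, and the job is handed in when it is done.

Besides the shell and the picture viewer there is one more tool, called after "Call:" in YAML: its name, and indented under it one key for each argument. move_arm: Moves the arm, as the interface text tells. Its arguments: {"type":"object","properties":{"commands":{"type":"array"}},"required":["commands"]}

```bash
mkdir -p pics; cat > h.py <<'E'
import numpy as np, cv2
from workcell import readout, read_camera, get_calibration, ticket, silhouettes, r
from scipy.spatial.transform import Rotation as R
def cal(n):
    c=get_calibration(n); f=192/np.tan(np.radians(c['fovy'])/2)
    A=np.array(c['attitude'],float)
    if A.shape!=(3,3): A=R.from_rotvec(A).as_matrix() if A.size==3 else R.from_quat(A).as_matrix()
    return c,f,A,np.array(c['origin'])
def ray(n,u,v):
    c,f,A,o=cal(n); d=np.array([u-c['cx'],v-c['cy']])
    if n=='wrist':
        rr=np.hypot(*d); t=rr/f; d=np.array([*(d/max(rr,1e-9)*np.sin(t)),np.cos(t)])
    else: d=np.array([*(d/f),1])
    return o,A@d
def onz(n,u,v,z):
    o,d=ray(n,u,v); return o+d*(z-o[2])/d[2]
def proj(n,p):
    c,f,A,o=cal(n); q=A.T@(np.array(p)-o)
    if n=='wrist':
        h=np.hypot(q[0],q[1]); t=np.arctan2(h,q[2]); return q[:2]/h*t*f+[c['cx'],c['cy']]
    return q[:2]/q[2]*f+[c['cx'],c['cy']]
def save(n,name):
    im=read_camera(n); cv2.imwrite('pics/'+name,im[:,:,::-1]); return im
E
cat > a.py <<'E'
from h import *
ims=[]
for n in ('top','side'):
    ims.append(read_camera(n)); print(n,get_calibration(n))
    for q in ('vise','grip','jaw','jar','crank'):
        for s in silhouettes(n,q)[:2]:
            ys,xs=np.nonzero(s['pixels']); print(q,round(s['conf'],2),np.round(s['rect']),xs.mean().round(1),ys.mean().round(1),len(xs))
im=np.vstack(ims); cv2.imwrite('pics/1.png',cv2.resize(ims[0],(800,600))[:,:,::-1]); cv2.imwrite('pics/2.png',cv2.resize(ims[1],(800,600))[:,:,::-1])
print(readout.read_state())
E
python3 a.py
```

```text
top {'fovy': 50.26721006098339, 'cx': 263.38641652074034, 'cy': 182.37282175465722, 'origin': array([0.33954612, 0.02017627, 1.36619499]), 'attitude': array([-2.1181429 ,  2.14606841, -0.19692157])}
vise 0.56 [221. 153. 326. 223.] 268.2 191.3 3761
vise 0.37 [115. 134. 173. 197.] 138.0 172.0 611
grip 0.66 [237. 155. 246. 176.] 241.6 164.3 116
jaw 0.58 [252. 174. 265. 198.] 257.3 185.1 150
jar 0.81 [216. 122. 242. 152.] 226.6 134.1 566
jar 0.78 [310. 233. 339. 257.] 325.3 243.9 495
crank 0.74 [236. 157. 250. 181.] 241.1 166.9 164
side {'fovy': 43.99104750483583, 'cx': 257.79107308539005, 'cy': 193.3630035426961, 'origin': array([ 0.08731754, -1.03286829,  1.0045682 ]), 'attitude': array([-2.17929477,  0.47864936, -0.24447574])}
vise 0.6 [220. 164. 291. 274.] 251.7 223.5 3045
jar 0.78 [274. 159. 298. 201.] 284.8 177.7 709
jar 0.77 [203. 254. 237. 295.] 219.0 272.3 1165
crank 0.53 [244. 162. 270. 186.] 256.5 170.0 230
{'time': 0.6, 'joints': array([ 1.20303321e+00,  4.23084439e-01,  1.62992012e+00, -8.28730031e-06,
        1.08861732e+00, -1.89877229e-02]), 'dq': array([ 0.00040917, -0.00118242, -0.00109634,  0.00033153,  0.00014473,
        0.00151397]), 'effort': array([ 4.13375355e-04, -5.57046890e+01, -2.82027090e+01, -3.91366189e-05,
        1.00380013e-03, -3.05748983e-05]), 'eef_pos': array([0.21355101, 0.58734952, 0.19322086]), 'ee_rot': array([ 5.45076294e-01,  3.09394348e+00, -4.72732044e-05]), 'force': array([-0.31800917,  0.20158227, -0.11643293]), 'wrist_torque': array([-0.02964839, -0.04556198, -0.01303578]), 'opening': 0.08566130790120866}
```

View pics/1.png

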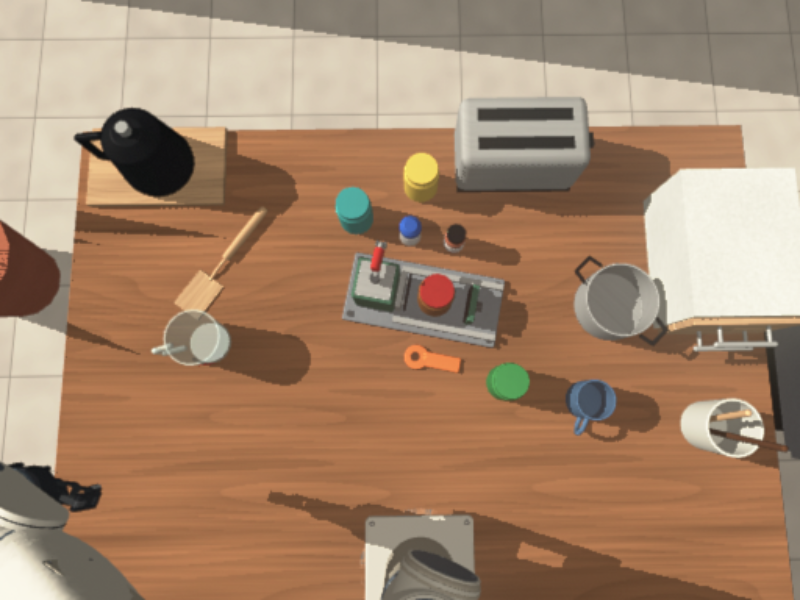

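View pics/2.png

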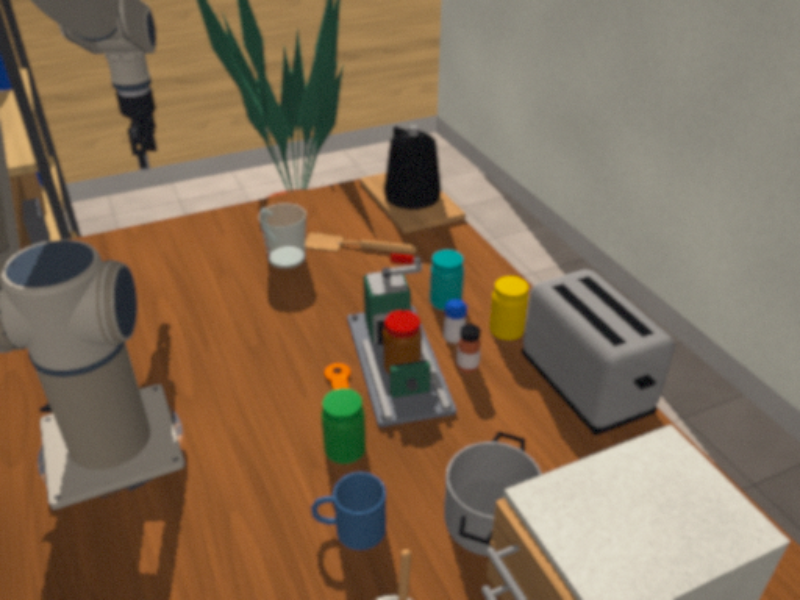

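The top view shows the vise at about (425,300) of the 800x600 view. The tower is at its left end, the arm points up (+x), and the folded red grip spans (380,245) to (376,268). The amber jar with its red lid is at (436,293). The side view agrees. The green, turquoise and yellow jars are look-alikes.

```bash
cat > b.py <<'E'
from h import *
k=.64
P=[onz('top',u*k,v*k,.012)[:2] for u,v in((357,254),(505,280),(495,346),(343,318))]
print(np.round(P,3),[np.linalg.norm(P[i]-P[i-1]).round(3) for i in range(4)])
e=(P[1]-P[0])+(P[2]-P[3]); my=e/np.linalg.norm(e); print('-y dir',my,'yaw deg',np.degrees(np.arctan2(my[0],-my[1])))
im=cv2.imread('pics/1.png'); 
print('lid',onz('top',436*k,290*k,.115))
print('tower',onz('top',376*k,279*k,.13)); print('hinge',onz('top',381*k,246*k,.17),onz('top',375*k,278*k,.17))
for n,(u,v) in dict(teal=(354,200),shk=(410,230),spice=(456,236)).items(): print(n,onz('top',u*k,v*k,.09))
s=readout.read_state(); print(R.from_rotvec(s['ee_rot']).as_matrix().round(3))
c,f,A,o=cal('wrist');print(o,A.round(2),f)
E
python3 b.py
```

```text
[[ 0.651  0.126]
 [ 0.59  -0.193]
 [ 0.448 -0.166]
 [ 0.512  0.156]] [np.float64(0.142), np.float64(0.325), np.float64(0.144), np.float64(0.328)]
-y dir [-0.19168874 -0.98145577] yaw deg -11.051353474022028
lid [ 0.55241288 -0.03894882  0.115     ]
tower [0.57328741 0.07932433 0.13      ]
hinge [0.6301031  0.06756185 0.17      ] [0.56768479 0.07930561 0.17      ]
teal [0.74827884 0.12623943 0.09      ]
shk [0.68264638 0.01086176 0.09      ]
spice [ 0.66878232 -0.08356289  0.09      ]
[[-0.94   0.342 -0.   ]
 [ 0.342  0.94  -0.   ]
 [-0.    -0.    -1.   ]]
[0.14071362 0.61433254 0.3747837 ] [[ 0.34  0.9   0.28]
 [ 0.94 -0.33 -0.1 ]
 [-0.    0.3  -0.95]] 297.3186396354542
```

Call:
move_arm:
  commands:
    - [-40,-30,-13,0,1]
    - [-80,-60,-26,0,1]
    - [-115,-88,-39,0,1]
    - [-145,-110,-50,0,1]
    - [-175,-133,-60,0,1]

```text
time: 1.02
eef_pos: [0.3229, 0.4169, 0.2487]
ee_rot: [0.544, 3.094, 0.0]
force: [0.6, 0.2, 0.1]
opening: 0.0854
```

Call:
move_arm:
  commands:
    - [-30,-23,-10,0,1]
    - [-60,-46,-20,0,1]
    - [-90,-69,-30,0,1]
    - [-120,-92,-38,0,1]
    - [-150,-115,-38,0,1]

```text
time: 1.43
eef_pos: [0.4257, 0.2579, 0.2882]
ee_rot: [0.544, 3.091, 0.004]
force: [0.7, 0.2, 1.2]
opening: 0.0857
```

Call:
move_arm:
  commands:
    - [-30,-23,-10,0,1]
    - [-60,-46,-20,0,1]
    - [-90,-69,-30,0,1]
    - [-120,-92,-38,-4.5,1]
    - [-150,-115,-38,-9,1]

```text
time: 1.85
eef_pos: [0.5274, 0.098, 0.3262]
ee_rot: [0.295, 3.124, 0.001]
force: [0.2, 0.8, 0.6]
opening: 0.0855
```

```bash
cat > c.py <<'E'
from h import *
import sys
im=save('wrist','w1.png')
c,f,A,o=cal('wrist'); s=readout.read_state(); print(s['eef_pos'],s['ee_rot'],o)
h=cv2.cvtColor(im,cv2.COLOR_RGB2HSV); 
big=cv2.resize(im,(800,600))[:,:,::-1].copy()
for q in ('grip','crank','vise'):
    for t in silhouettes('wrist',q)[:2]:
        m=t['pixels'];ys,xs=np.nonzero(m); print(q,t['conf'],t['rect'],xs.mean(),ys.mean())
for p in ((.57,.079,.172),(.634,.067,.172)):
    u=proj('wrist',p); print(u); cv2.circle(big,tuple(int(x/.64) for x in u),3,(255,255,0),-1)
cv2.imwrite('pics/w1b.png',big)
E
python3 c.py
```

```text
[0.5302871  0.09317224 0.32536252] [ 0.28865963  3.12333102 -0.00370714] [0.45321858 0.10836651 0.50653187]
grip 0.92 [242.8, 211.1, 259.8, 254.7] 249.11338582677166 230.58267716535434
grip 0.19 [105.1, 122.1, 291.6, 252.5] 218.29298186702485 168.25931833445264
crank 0.64 [238.8, 185.6, 257.2, 254.3] 249.28708133971293 221.00765550239234
vise 0.78 [103.3, 125.2, 291.4, 253.9] 217.12721534353 168.54066521000243
[247.37384499 202.48598636]
[248.47221507 249.93453856]
```

View pics/w1b.png

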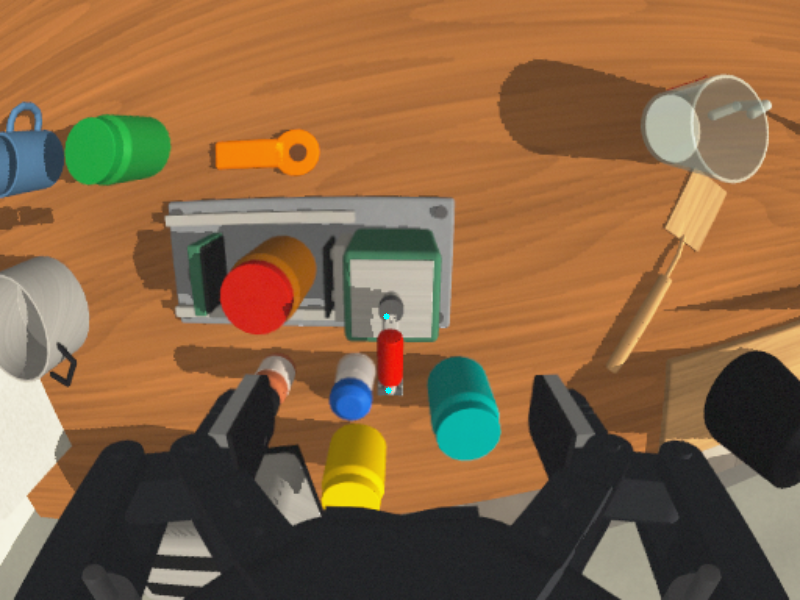

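The wrist view shows the hub at about (391,307) and the grip lying over the arm from about (390,390) at the hinge to (390,332) at the free end. The arm lines up with the image column, so the jaws are square to it.

```bash
cat > d.py <<'E'
from h import *
k=.64
W=lambda u,v,z: onz('wrist',u*k,v*k,z).round(4)
print('hub',W(391,307,.162)); print('hinge',W(391,389,.172)); print('end',W(390,332,.18))
P=[W(u,v,.13)[:2] for u,v in((353,260),(436,260),(436,338),(347,338))];print(P,np.mean(P,0),[np.linalg.norm(P[i]-P[i-1]).round(3) for i in range(4)])
im=cv2.imread('pics/w1.png')[:,:,::-1]; h=cv2.cvtColor(im,cv2.COLOR_RGB2HSV)
m=((h[...,0]<8)|(h[...,0]>172))&(h[...,1]>150)&(h[...,2]>90); m[:195]=0;m[270:]=0;m[:,:225]=0;m[:,275:]=0
ys,xs=np.nonzero(m); print(xs.min(),xs.max(),ys.min(),ys.max())
c=[(xs[ys==y].mean(),y) for y in (ys.min()+3,ys.max()-3)]; print(c,[onz('wrist',*p,.175) for p in c])
q=np.array([onz('wrist',*p,.175)[:2] for p in c]); d=q[1]-q[0]; print('arm ang',np.degrees(np.arctan2(d[1],d[0])))
s=readout.read_state(); M=R.from_rotvec(s['ee_rot']).as_matrix(); print(s['eef_pos'],M.round(3))
E
python3 d.py
```

```text
hub [0.5666 0.083  0.162 ]
hinge [0.633  0.0695 0.172 ]
end [0.58   0.0799 0.18  ]
[array([0.5307, 0.0573]), array([0.5441, 0.1251]), array([0.6135, 0.1131]), array([0.5984, 0.0361])] [0.571675 0.0829  ] [np.float64(0.071), np.float64(0.069), np.float64(0.07), np.float64(0.078)]
241 257 211 247
[(np.float64(249.5), np.int64(214)), (np.float64(249.5), np.int64(244))] [array([0.58391296, 0.07880292, 0.175     ]), array([0.62413427, 0.0704674 , 0.175     ])]
arm ang -11.708304437685943
[0.52587909 0.09881042 0.3239079 ] [[-0.981  0.194 -0.   ]
 [ 0.194  0.981  0.   ]
 [ 0.     0.    -1.   ]]
```

```bash
cat > e.py <<'E'
from h import *
s=readout.read_state();print(s['eef_pos'],s['dq'].round(3)); c0=cal('wrist'); im=save('wrist','w2.png'); s=readout.read_state();print(s['eef_pos'],cal('wrist')[3]-c0[3])
h=cv2.cvtColor(im,cv2.COLOR_RGB2HSV)
m=((h[...,0]<8)|(h[...,0]>172))&(h[...,1]>150)&(h[...,2]>90); m[:195]=0;m[275:]=0;m[:,:230]=0;m[:,275:]=0
ys,xs=np.nonzero(m); print(xs.min(),xs.max(),ys.min(),ys.max(), [(y,xs[ys==y].min(),xs[ys==y].max()) for y in range(ys.min(),ys.max()+1,4)])
q=np.array([onz('wrist',xs[abs(ys-y)<2].mean(),y,.175)[:2] for y in (ys.min(),ys.min()+3,ys.max()-3,ys.max())]); d=q[2]-q[1]; print(q,'arm ang',np.degrees(np.arctan2(d[1],d[0])))
cv2.imwrite('pics/w2b.png',cv2.resize(im[180:275,200:300],(800,760))[:600*1,:,::-1])
E
python3 e.py
```

```text
[0.52587909 0.09881042 0.3239079 ] [ 0.039 -0.01   0.018  0.003  0.001  0.013]
[0.52538537 0.09967384 0.32385465] [-4.73588394e-04  7.40334647e-04 -5.56064340e-05]
241 258 213 249 [(213, np.int64(249), np.int64(250)), (217, np.int64(242), np.int64(256)), (221, np.int64(241), np.int64(257)), (225, np.int64(241), np.int64(257)), (229, np.int64(241), np.int64(257)), (233, np.int64(242), np.int64(257)), (237, np.int64(242), np.int64(257)), (241, np.int64(242), np.int64(257)), (245, np.int64(242), np.int64(257)), (249, np.int64(246), np.int64(254))]
[[0.58208718 0.08002388]
 [0.58585479 0.07884097]
 [0.62644609 0.07109306]
 [0.63077449 0.07044703]] arm ang -10.806419390167186
```

View pics/w2b.png

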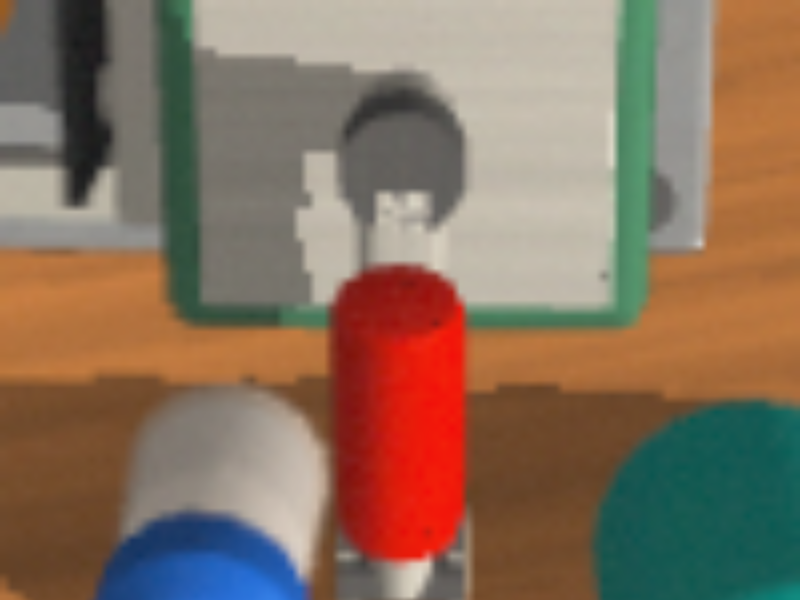

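The crop shows the hub centre at pixel (250.4,200) and the grip tilted slightly up with its end face visible near (250,217). The sleeve's outer end is at row 249.

```bash
python3 - <<'E'
from h import *
for z in (.15,.16,.165): print('hub',onz('wrist',250.4,200,z).round(4))
a=np.radians(-11); e=np.array([np.cos(a),np.sin(a)])
print('s12',onz('wrist',250,249.3,.178).round(4))
best=[]
for h in np.arange(.62,.65,.001):
  for t in np.arange(.05,.4,.02):
    H=np.array([h,.0700-(h-.63)*.19]);pt=lambda s,n: [*(H-e*(s*np.cos(t)+n*np.sin(t))),.172+s*np.sin(t)+n*np.cos(t)]
    er=[proj('wrist',pt(.012,.0095))[1]-249.5,proj('wrist',pt(.058,.0))[1]-218, proj('wrist',pt(.058,-.01))[1]-213.3]
    best.append((np.abs(er).sum(),h,t,H,np.round(er,1)))
best.sort(key=lambda b:b[0]); [print(b) for b in best[:5]]
s=readout.read_state();print(s['eef_pos'])
E
```

```text
hub [0.5748 0.0821 0.15  ]
hub [0.5713 0.083  0.16  ]
hub [0.5695 0.0835 0.165 ]
s12 [0.6296 0.071  0.178 ]
(np.float64(2.6157648453135494), np.float64(0.64), np.float64(0.13), array([0.64  , 0.0681]), array([ 0.1, -2.3,  0.2]))
(np.float64(2.730508603767845), np.float64(0.64), np.float64(0.15000000000000002), array([0.64  , 0.0681]), array([ 0.1, -1.8,  0.9]))
(np.float64(2.8481052390156094), np.float64(0.64), np.float64(0.17000000000000004), array([0.64  , 0.0681]), array([ 0.1, -1.3,  1.5]))
(np.float64(2.9685145069911414), np.float64(0.64), np.float64(0.19), array([0.64  , 0.0681]), array([ 0. , -0.7,  2.2]))
(np.float64(3.091695005062519), np.float64(0.64), np.float64(0.21000000000000002), array([0.64  , 0.0681]), array([ 0. , -0.2,  2.9]))
[0.52538537 0.09967384 0.32385465]
```

Call:
move_arm:
  commands:
    - [-36,-5,20,0,0.3]
    - [-73,-9,40,0,0.2]
    - [-73,-9,75,0,0.2]
    - [-73,-9,105,0,0.2]
    - [-73,-9,105,0,0.2]

```text
time: 2.52
eef_pos: [0.5911, 0.0779, 0.2126]
ee_rot: [-0.298, -3.116, 0.003]
force: [-1.7, -0.5, -1.0]
opening: 0.0515
```

```bash
cat > f.py <<'E'
from h import *
import sys
# usage f.py name  : wrist frame (settled after one throwaway)
read_camera('wrist'); read_camera('wrist')
im=save('wrist',sys.argv[1]+'.png'); s=readout.read_state()
print(s['eef_pos'].round(4),s['ee_rot'].round(3),s['force'].round(1),s['opening'])
cv2.imwrite('pics/'+sys.argv[1]+'b.png',cv2.resize(im[150:342,128:384],(800,600))[:,:,::-1])
E
python3 f.py w3
```

```text
[0.5959 0.0782 0.2204] [0.299 3.126 0.   ] [ 1.2 -0.4 -0.1] 0.051099785241556776
```

View pics/w3b.png

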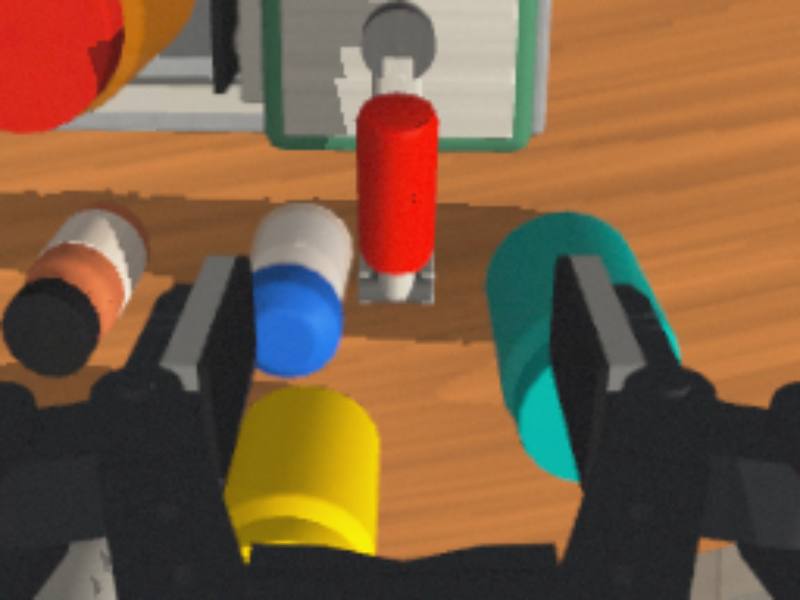

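The fingers straddle the grip, centred within about 2 mm. The sleeve runs from crop (397,96) to (397,270) and the hub is at (399,38). I'll check these against the model.

```bash
python3 - <<'E'
from h import *
K=lambda u,v:(128+.32*u,150+.32*v)
for z in (.16,.165): print('hub',onz('wrist',*K(399,40),z).round(4))
print('s12 top',onz('wrist',*K(397,271),.183).round(4))
e=np.array([np.cos(np.radians(-11)),np.sin(np.radians(-11))])
for hx in (.634,.638,.642):
  for t in (.05,.15,.25,.35):
    H=np.array([hx,.0687]);pt=lambda s,n: [*(H-e*(s*np.cos(t)+n*np.sin(t))),.172+s*np.sin(t)+n*np.cos(t)]
    print(hx,t,[((proj('wrist',pt(*a))-[128,150])/.32).round(0) for a in((.012,.0095),(.058,.01),(.058,-.01))])
print(readout.read_state()['eef_pos'])
E
```

```text
hub [0.5739 0.0819 0.16  ]
hub [0.5728 0.0821 0.165 ]
s12 top [0.6297 0.0706 0.183 ]
0.634 0.05 [array([393., 243.]), array([393.,  75.]), array([393.,  59.])]
0.634 0.15 [array([393., 242.]), array([392.,  80.]), array([393.,  71.])]
0.634 0.25 [array([393., 241.]), array([392.,  87.]), array([393.,  85.])]
0.634 0.35 [array([393., 240.]), array([392.,  96.]), array([393., 102.])]
0.638 0.05 [array([396., 256.]), array([396.,  91.]), array([396.,  74.])]
0.638 0.15 [array([396., 255.]), array([396.,  96.]), array([396.,  85.])]
0.638 0.25 [array([396., 255.]), array([395., 103.]), array([396., 100.])]
0.638 0.35 [array([396., 254.]), array([395., 113.]), array([396., 117.])]
0.642 0.05 [array([399., 270.]), array([399., 106.]), array([399.,  88.])]
0.642 0.15 [array([399., 269.]), array([399., 112.]), array([399., 100.])]
0.642 0.25 [array([399., 268.]), array([399., 119.]), array([399., 115.])]
0.642 0.35 [array([399., 268.]), array([399., 130.]), array([399., 132.])]
[0.59589294 0.07815731 0.22043125]
```

Call:
move_arm:
  commands:
    - [0,0,25,0,0.2]
    - [0,-1,45,0,0.2]
    - [0,-1,60,0,0.2]
    - [0,-1,60,0,-0.2]
    - [0,-1,60,0,-1]

```text
time: 3.08
eef_pos: [0.5963, 0.0766, 0.161]
ee_rot: [0.3, 3.125, 0.001]
force: [0.3, -0.7, 0.8]
opening: 0.028
```

Call:
move_arm:
  commands:
    - [0,0,0,0,-1]
    - [0,0,0,0,-1]
    - [0,0,0,0,-1]
    - [0,0,0,0,-1]

```text
time: 3.42
eef_pos: [0.5961, 0.0761, 0.1602]
ee_rot: [0.301, 3.125, 0.001]
force: [0.8, -0.0, -0.9]
opening: -0.0001
```

```bash
python3 f.py w4; python3 - <<'E'
from h import *
im=read_camera('side'); cv2.imwrite('pics/s4b.png',cv2.resize(im[140:200,225:305],(800,600),interpolation=cv2.INTER_CUBIC)[:,:,::-1])
a=cv2.imread('pics/w4b.png'); b=cv2.imread('pics/s4b.png'); cv2.imwrite('pics/4.png',np.hstack([cv2.resize(a,(400,300)),cv2.resize(b,(400,300))]))
E
```

```text
[0.5956 0.076  0.1594] [0.301 3.127 0.   ] [1.2 0.5 0.5] -5.067314206807698e-06
```

View pics/4.png

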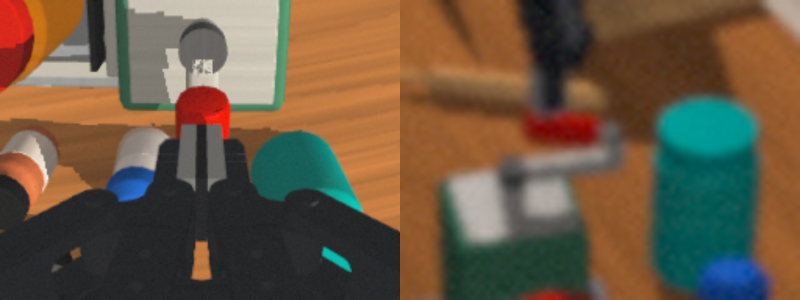

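The fingers shut fully (opening 0) with the grip not between them. In the side crop (right half) the fingertip is near (545,105) at the grip's inner end, and the grip is still folded at (565,128). I'll check the heights by projection.

```bash
python3 - <<'E'
from h import *
s=readout.read_state(); print(s['eef_pos'],s['opening'])
S=lambda p: ((proj('side',p)-[225,140])/.2+[400,0]).round(0)
W=lambda p: ((proj('wrist',p)-[128,150])/.64).round(0)
for n,p in dict(tcp=s['eef_pos'],tcp20=s['eef_pos']+[0,0,.02],hinge=[.6385,.0687,.172],axis=[.575,.081,.160],s58=[.5815,.0797,.178],s58t=[.5815,.0797,.188],towerE=[.53,.04,.13]).items(): print(n,'side',S(p),'wrist',W(p))
E
```

```text
[0.5955595  0.07599406 0.15925113] 0.00039461967891147155
tcp side [547. 164.] wrist [200. 103.]
tcp20 side [547. 137.] wrist [200. 124.]
hinge side [614. 137.] wrist [203. 205.]
axis side [514. 166.] wrist [203.  56.]
s58 side [524. 141.] wrist [203.  87.]
s58t side [524. 127.] wrist [203.  98.]
towerE side [474. 259.] wrist [ 96. -39.]
```

Call:
move_arm:
  commands:
    - [0,0,-5,0,0.2]
    - [0,0,-5,0,0.2]
    - [0,0,-5,0,0.2]
    - [0,0,-5,0,0.2]
    - [0,0,0,0,0.2]

```text
time: 4.03
eef_pos: [0.5961, 0.0761, 0.1598]
ee_rot: [0.301, 3.126, 0.001]
force: [0.6, 0.8, -0.3]
opening: 0.0513
```

```bash
python3 - <<'E'
from h import *
print(r, r.tcp_to_grasp, [a for a in dir(r) if a[0]!='_'])
read_camera('wrist');im=read_camera('wrist');s=readout.read_state();print(s['eef_pos'],s['opening'],s['force'])
for q in ('grip',):
  read_camera('side')
  for t in silhouettes('side',q)[:1]: print(t['conf'],t['rect'])
b=read_camera('side')[140:200,225:305]
cv2.imwrite('pics/5.png',np.hstack([cv2.resize(im[100:292,128:384],(400,300)),cv2.resize(b,(400,300),interpolation=cv2.INTER_CUBIC)])[:,:,::-1])
E
```

```text
<Robot object at 0x7f634815be00> -0.0187 ['Unreachable', 'tcp_to_grasp']
[0.5948632  0.07592499 0.15814984] 0.050572341334398425 [ 0.13381281  0.84177589 -0.12325247]
0.46 [249.0, 164.4, 270.1, 172.2]
```

View pics/5.png

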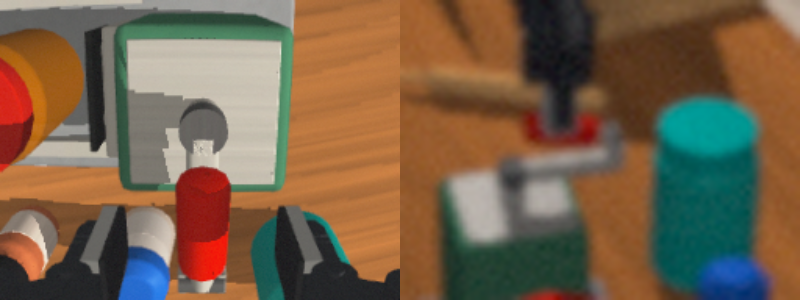

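The open fingers straddle the grip. The near fingertip is at about (560,133) in the side crop, well above the reported TCP, so I'll go 28 mm deeper. That is safe whichever height is right.

Call:
move_arm:
  commands:
    - [0,0,10,0,0.2]
    - [0,0,20,0,0.2]
    - [0,0,27,0,0.2]
    - [0,0,27,0,0.2]

```text
time: 4.62
eef_pos: [0.5939, 0.0758, 0.1296]
ee_rot: [-0.3, -3.123, 0.001]
force: [-0.1, -0.2, -0.3]
opening: 0.0514
```

Call:
move_arm:
  commands:
    - [0,0,0,0,-1]
    - [0,0,0,0,-1]
    - [0,0,0,0,-1]
    - [0,0,0,0,-1]
    - [0,0,0,0,-1]

```text
time: 5.03
eef_pos: [0.5957, 0.0762, 0.1324]
ee_rot: [0.301, 3.126, 0.001]
force: [0.7, 0.8, -0.5]
opening: 0.0182
```

Call:
move_arm:
  commands:
    - [-2,0,-5,0,-1]
    - [-4,0,-10,0,-1]
    - [-7,0,-15,0,-1]
    - [-11,0,-19,0,-1]
    - [-11,0,-19,0,-1]

```text
time: 5.45
eef_pos: [0.6059, 0.0739, 0.1509]
ee_rot: [-0.301, -3.125, 0.0]
force: [0.9, 2.5, -10.6]
opening: 0.0173
```

Call:
move_arm:
  commands:
    - [-4,0,-4,0,-1]
    - [-8,0,-7,0,-1]
    - [-13,0,-10,0,-1]
    - [-18,0,-12,0,-1]
    - [-18,0,-12,0,-1]

```text
time: 5.87
eef_pos: [0.6247, 0.07, 0.1633]
ee_rot: [0.301, 3.127, -0.001]
force: [0.6, 1.5, -11.1]
opening: 0.0169
```

```bash
cat > g.py <<'E'
from h import *
import sys
im=read_camera('wrist');s=readout.read_state();print(s['eef_pos'].round(4),s['opening'].round(4),s['force'].round(1))
b=read_camera('side')[130:190,225:305]
cv2.imwrite('pics/%s.png'%sys.argv[1],np.hstack([cv2.resize(im[100:292,128:384],(400,300)),cv2.resize(b,(400,300),interpolation=cv2.INTER_CUBIC)])[:,:,::-1])
E
python3 g.py 6
```

```text
Traceback (most recent call last):
  File "g.py", line 3, in <module>
    im=read_camera('wrist');s=readout.read_state();print(s['eef_pos'].round(4),s['opening'].round(4),s['force'].round(1))
                                                                               ^^^^^^^^^^^^^^^^^^
AttributeError: 'float' object has no attribute 'round'
```

```bash
sed -i "s/s\['opening'\].round(4)/s['opening']/" g.py; python3 g.py 6
```

```text
[0.6247 0.07   0.1633] 0.0170582753401917 [  1.3   0.6 -13.9]
```

View pics/6.png

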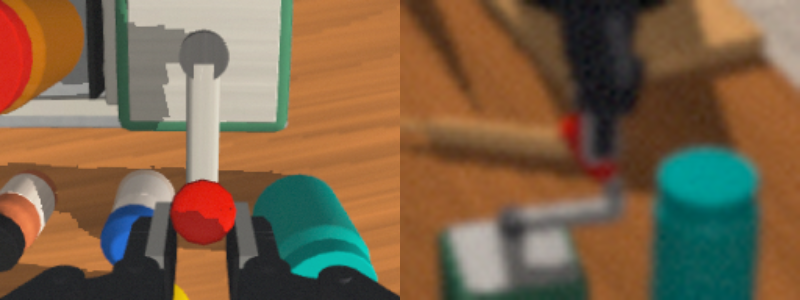

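The grip has risen to about 60 degrees, held between the pads. Hinge at (612,200) and end at (568,125) in the side crop.

Call:
move_arm:
  commands:
    - [-5,0,-1.5,0,-1]
    - [-10,0,-2.5,0,-1]
    - [-15,0,-2.5,0,-1]
    - [-15,0,-2.5,0,-1]

```text
time: 6.35
eef_pos: [0.6384, 0.0676, 0.1655]
ee_rot: [-0.3, -3.125, 0.0]
force: [-3.6, 1.0, -11.6]
opening: 0.0143
```

Call:
move_arm:
  commands:
    - [-3,0,0,0,-1]
    - [-6,0,0,0,-1]
    - [-6,0,0,0,-1]

```text
time: 6.6
eef_pos: [0.648, 0.0663, 0.1682]
ee_rot: [0.3, 3.121, 0.001]
force: [0.5, 0.3, 0.6]
opening: 0.0
```

```bash
python3 g.py 7
```

```text
[0.6475 0.0663 0.168 ] -0.00038510031966090477 [-0.1  0.4  0.1]
```

View pics/7.png

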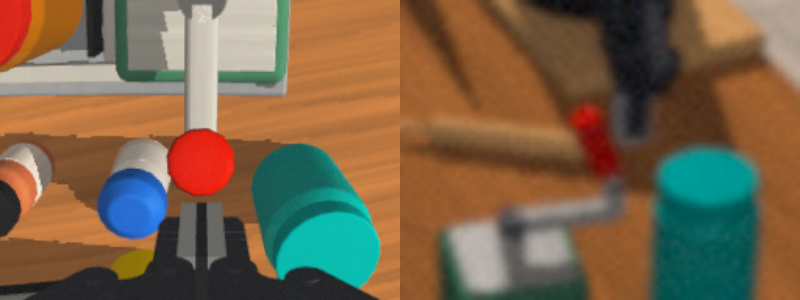

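The fingers slipped past the grip on the outer side. The grip stands at about 1.2 rad, with its end at (583,108) and the hinge at (615,190). I'll open, back up around it, shut behind it, and push it to the stop.

Call:
move_arm:
  commands:
    - [-6,0,0,0,0.3]
    - [-6,0,0,0,0.3]
    - [-6,0,0,0,0.3]
    - [-6,0,0,0,0.3]
    - [-6,0,0,0,0.3]

```text
time: 7.12
eef_pos: [0.6504, 0.0653, 0.1655]
ee_rot: [-0.301, -3.127, 0.0]
force: [-0.6, 0.1, -0.1]
opening: 0.0554
```

Call:
move_arm:
  commands:
    - [20,0,0,0,0.3]
    - [45,0,0,0,0.3]
    - [66,0,0,0,0.3]
    - [66,0,0,0,0.3]
    - [66,0,0,0,-1]

```text
time: 7.53
eef_pos: [0.5851, 0.0781, 0.1658]
ee_rot: [0.3, 3.127, -0.0]
force: [0.3, 0.1, 0.7]
opening: 0.0447
```

Call:
move_arm:
  commands:
    - [0,0,0,0,-1]
    - [0,0,0,0,-1]
    - [0,0,0,0,-1]
    - [0,0,0,0,-1]
    - [0,0,0,0,-1]

```text
time: 7.95
eef_pos: [0.586, 0.0778, 0.1654]
ee_rot: [-0.301, -3.127, -0.0]
force: [0.2, 0.2, -0.2]
opening: 0.0
```

Now I'll push outward.

Call:
move_arm:
  commands:
    - [-8,0,0,0,-1]
    - [-16,0,0,0,-1]
    - [-22,0,0,0,-1]
    - [-26,0,0,0,-1]
    - [-26,0,0,0,-1]

```text
time: 8.37
eef_pos: [0.6124, 0.0727, 0.1655]
ee_rot: [0.301, 3.126, 0.0]
force: [-0.6, -0.0, -0.4]
opening: -0.0
```

Call:
move_arm:
  commands:
    - [-2,0,0,0,-1]
    - [-4,0,0,0,-1]
    - [-4,0,0,0,-1]

```text
time: 8.62
eef_pos: [0.6153, 0.0721, 0.1655]
ee_rot: [0.301, 3.127, -0.0]
force: [-1.0, -0.0, 0.7]
opening: -0.0004
```

Call:
move_arm:
  commands:
    - [-2,0,0,0,-1]
    - [-4,0,0,0,-1]
    - [-6,0,0,0,-1]

```text
time: 8.87
eef_pos: [0.6177, 0.0715, 0.1653]
ee_rot: [-0.3, -3.12, 0.0]
force: [-17.2, 2.9, 10.8]
opening: 0.0003
```

Call:
move_arm:
  commands:
    - [-2,0,0,0,-1]
    - [-4,0,0,0,-1]

```text
time: 9.03
eef_pos: [0.6185, 0.0713, 0.1651]
ee_rot: [-0.3, -3.114, 0.0]
force: [-28.6, 5.6, 18.4]
opening: 0.0
```

Call:
move_arm:
  commands:
    - [10,0,0,0,-1]
    - [16,0,0,0,-1]
    - [16,0,0,0,-1]

```text
time: 9.28
eef_pos: [0.6087, 0.0735, 0.1656]
ee_rot: [0.3, 3.127, -0.0]
force: [0.5, 1.1, -0.4]
opening: -0.0001
```

```bash
python3 g.py 8
```

```text
[0.6095 0.0734 0.1658] -0.0001424002624770602 [ 0.   0.  -0.6]
```

View pics/8.png

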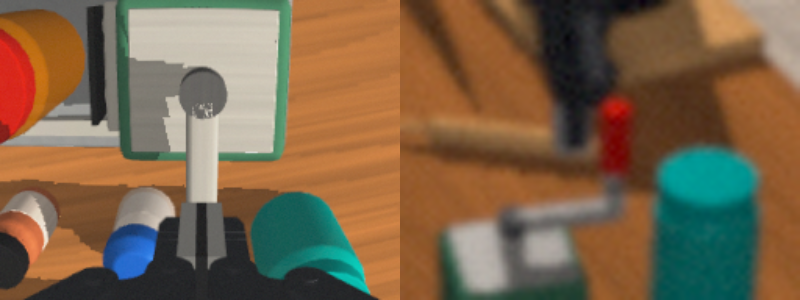

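The grip is upright, with a straight vertical sleeve from (617,105) to (615,180). Next I'll regrasp it.

Call:
move_arm:
  commands:
    - [0,0,0,0,0.2]
    - [0,0,0,0,0.2]
    - [0,0,0,0,0.2]
    - [0,0,0,0,0.2]
    - [0,0,0,0,0.2]

```text
time: 9.8
eef_pos: [0.6094, 0.0733, 0.1655]
ee_rot: [0.301, 3.127, -0.0]
force: [-0.0, 0.2, -0.0]
opening: 0.051
```

Call:
move_arm:
  commands:
    - [-15,1,0,0,0.2]
    - [-30,1,2,0,0.2]
    - [-30,1,6,0,0.2]
    - [-30,1,6,0,-0.3]
    - [-30,1,6,0,-1]

```text
time: 10.22
eef_pos: [0.6378, 0.0686, 0.1588]
ee_rot: [-0.301, -3.125, 0.0]
force: [-1.2, 1.0, -0.2]
opening: 0.0278
```

Call:
move_arm:
  commands:
    - [0,0,0,0,-1]
    - [0,0,0,0,-1]
    - [0,0,0,0,-1]
    - [0,0,0,0,-1]

```text
time: 10.55
eef_pos: [0.6379, 0.0682, 0.1594]
ee_rot: [-0.3, -3.126, 0.001]
force: [-3.0, -3.3, 0.6]
opening: 0.0185
```

Call:
move_arm:
  commands:
    - [0.3,-6.5,0,0,-1]
    - [2,-16.1,0,0,-1]
    - [6.5,-28.3,0,0,-1]
    - [13.2,-39.3,0,0,-1]
    - [19.7,-46.6,0,0,-1]

```text
time: 10.97
eef_pos: [0.6103, 0.0267, 0.1595]
ee_rot: [0.302, 3.127, 0.003]
force: [0.5, 6.8, -3.6]
opening: 0.0186
```

```bash
cat > k.py <<'E'
from h import *
import sys
# rows for given start & list of thetas; also force decomposition at present, averaged
th=[float(a) for a in sys.argv[1:]]
a0=np.radians(-11.2); C=np.array([.5742,.0812])
F=[];
for i in range(3):
    read_camera('wrist'); s=readout.read_state(); F.append(s['force'])
F=np.mean(F,0); d=s['eef_pos'][:2]-C; ang=a0-np.arctan2(d[1],d[0]); ang%=2*np.pi; rad=d/np.linalg.norm(d); tan=np.array([rad[1],-rad[0]])
print('theta',ang.round(3),'R',np.linalg.norm(d).round(4),'z',s['eef_pos'][2].round(4),'Frad',(F[:2]@rad).round(1),'Ftan(on tool)',(F[:2]@tan).round(1),'Fz',F[2].round(1),'op',s['opening'],'t',s['time'])
p=lambda t:np.array([-np.cos(t),-np.sin(t)])*65.3
print([[*(p(t)-p(th[0])).round(1),0,0,-1] for t in th[1:]])
E
python3 k.py .8 .95 1.15 1.35 1.5 1.6
```

```text
theta 0.809 R 0.0653 z 0.1594 Frad -3.2 Ftan(on tool) 1.8 Fz -1.0 op 0.018382071907282246 t 11.1167
[[np.float64(7.5), np.float64(-6.3), 0, 0, -1], [np.float64(18.8), np.float64(-12.8), 0, 0, -1], [np.float64(31.2), np.float64(-16.9), 0, 0, -1], [np.float64(40.9), np.float64(-18.3), 0, 0, -1], [np.float64(47.4), np.float64(-18.4), 0, 0, -1]]
```

Call:
move_arm:
  commands:
    - [7.5,-6.3,0,0,-1]
    - [18.8,-12.8,0,0,-1]
    - [31.2,-16.9,0,0,-1]
    - [40.9,-18.3,0,0,-1]
    - [47.4,-18.4,0,0,-1]

```text
time: 11.53
eef_pos: [0.5607, 0.0173, 0.1596]
ee_rot: [0.3, 3.125, -0.001]
force: [3.3, -0.1, -7.3]
opening: 0.0185
```

```bash
python3 k.py 1.6 1.7 1.8 1.9 2.0 2.1
```

```text
theta 1.598 R 0.0653 z 0.1595 Frad 0.1 Ftan(on tool) 0.7 Fz -3.3 op 0.018221437133744654 t 11.6833
[[np.float64(6.5), np.float64(0.5), 0, 0, -1], [np.float64(12.9), np.float64(1.7), 0, 0, -1], [np.float64(19.2), np.float64(3.5), 0, 0, -1], [np.float64(25.3), np.float64(5.9), 0, 0, -1], [np.float64(31.1), np.float64(8.9), 0, 0, -1]]
```

Call:
move_arm:
  commands:
    - [6.5,0.5,0,0,-1]
    - [12.9,1.7,0,0,-1]
    - [19.2,3.5,0,0,-1]
    - [25.3,5.9,0,0,-1]
    - [31.1,8.9,0,0,-1]

```text
time: 12.1
eef_pos: [0.531, 0.0323, 0.1596]
ee_rot: [-0.301, -3.127, 0.001]
force: [1.2, -2.8, -5.3]
opening: 0.0183
```

```bash
cat > l.py <<'E'
import sys,numpy as np
a0=np.radians(-11.2)
th=[float(a) for a in sys.argv[1:]]
p=lambda t:np.array([-np.cos(t),-np.sin(t)])*65.3
for i in range(0,len(th)-1,5):
    g=th[i:i+6]; print(g,[[*(float(x) for x in (p(t)-p(g[0])).round(1)),0,0,-1] for t in g[1:]], 'tan',[round(float(np.sin(a0-g[-1])),2),round(float(-np.cos(a0-g[-1])),2)])
E
python3 k.py 2.1 2.2; python3 l.py 2.1 2.15 2.2 2.25 2.3 2.35 2.4 2.45 2.5 2.55 2.6 2.65 2.7 2.75 2.8 2.85 2.9 2.95 3.0 3.05 3.1 3.15 3.2 3.25 3.3 3.35 3.4 3.45 3.5 3.55 3.6
```

```text
theta 2.113 R 0.0652 z 0.1595 Frad 1.9 Ftan(on tool) 0.3 Fz -3.1 op 0.018209593636138416 t 12.25
[[np.float64(5.5), np.float64(3.6), 0, 0, -1]]
[2.1, 2.15, 2.2, 2.25, 2.3, 2.35] [[2.8, 1.7, 0, 0, -1], [5.5, 3.6, 0, 0, -1], [8.1, 5.6, 0, 0, -1], [10.5, 7.7, 0, 0, -1], [12.9, 9.9, 0, 0, -1]] tan [-0.56, 0.83]
[2.35, 2.4, 2.45, 2.5, 2.55, 2.6] [[2.3, 2.4, 0, 0, -1], [4.4, 4.8, 0, 0, -1], [6.4, 7.4, 0, 0, -1], [8.3, 10.0, 0, 0, -1], [10.1, 12.8, 0, 0, -1]] tan [-0.34, 0.94]
[2.6, 2.65, 2.7, 2.75, 2.8, 2.85] [[1.6, 2.8, 0, 0, -1], [3.1, 5.8, 0, 0, -1], [4.4, 8.7, 0, 0, -1], [5.6, 11.8, 0, 0, -1], [6.6, 14.9, 0, 0, -1]] tan [-0.1, 1.0]
[2.85, 2.9, 2.95, 3.0, 3.05, 3.1] [[0.9, 3.1, 0, 0, -1], [1.6, 6.3, 0, 0, -1], [2.1, 9.6, 0, 0, -1], [2.5, 12.8, 0, 0, -1], [2.7, 16.1, 0, 0, -1]] tan [0.15, 0.99]
[3.1, 3.15, 3.2, 3.25, 3.3, 3.35] [[0.1, 3.3, 0, 0, -1], [-0.1, 6.5, 0, 0, -1], [-0.3, 9.8, 0, 0, -1], [-0.8, 13.0, 0, 0, -1], [-1.4, 16.2, 0, 0, -1]] tan [0.39, 0.92]
[3.35, 3.4, 3.45, 3.5, 3.55, 3.6] [[-0.8, 3.2, 0, 0, -1], [-1.7, 6.3, 0, 0, -1], [-2.7, 9.4, 0, 0, -1], [-4.0, 12.4, 0, 0, -1], [-5.3, 15.4, 0, 0, -1]] tan [0.61, 0.79]
```

Call:
move_arm:
  commands:
    - [2.8,1.7,0,0,-1]
    - [5.5,3.6,0,0,-1]
    - [8.1,5.6,0,0,-1]

```text
time: 12.5
eef_pos: [0.5246, 0.039, 0.1595]
ee_rot: [-0.301, -3.127, 0.001]
force: [-0.3, -4.9, -3.2]
opening: 0.0187
```

Call:
move_arm:
  commands:
    - [2.4,2.1,0,0,-1]
    - [4.8,4.3,0,0,-1]
    - [7.1,6.7,0,0,-1]

```text
time: 12.75
eef_pos: [0.5189, 0.047, 0.1595]
ee_rot: [-0.301, -3.127, 0.001]
force: [-1.2, -4.0, -2.2]
opening: 0.0185
```

Call:
move_arm:
  commands:
    - [2.1,2.4,0,0,-1]
    - [4.1,5.0,0,0,-1]
    - [6.0,7.6,0,0,-1]

```text
time: 13.0
eef_pos: [0.5143, 0.0559, 0.1595]
ee_rot: [-0.301, -3.126, 0.001]
force: [-1.7, -4.6, -3.2]
opening: 0.0184
```

Call:
move_arm:
  commands:
    - [1.8,2.8,0,0,-1]
    - [3.4,5.6,0,0,-1]
    - [4.9,8.6,0,0,-1]

```text
time: 13.25
eef_pos: [0.5111, 0.0655, 0.1595]
ee_rot: [-0.301, -3.126, 0.0]
force: [-3.1, -4.2, -2.3]
opening: 0.0185
```

Call:
move_arm:
  commands:
    - [1.3,2.9,0,0,-1]
    - [2.5,6.0,0,0,-1]
    - [3.5,9.1,0,0,-1]

```text
time: 13.5
eef_pos: [0.5095, 0.0752, 0.1595]
ee_rot: [-0.301, -3.126, 0.0]
force: [-2.1, -4.4, -1.6]
opening: 0.0182
```

Call:
move_arm:
  commands:
    - [0.9,3.1,0,0,-1]
    - [1.6,6.3,0,0,-1]

```text
time: 13.67
eef_pos: [0.5093, 0.0817, 0.1595]
ee_rot: [-0.301, -3.127, -0.0]
force: [-2.6, -3.9, -1.9]
opening: 0.018
```

Call:
move_arm:
  commands:
    - [0.5,3.3,0,0,-1]
    - [0.9,6.5,0,0,-1]

```text
time: 13.83
eef_pos: [0.5097, 0.0882, 0.1595]
ee_rot: [-0.301, -3.127, -0.0]
force: [-2.9, -3.9, -2.0]
opening: 0.0187
```

Call:
move_arm:
  commands:
    - [0.2,3.3,0,0,-1]
    - [0.3,6.5,0,0,-1]

```text
time: 14.0
eef_pos: [0.5106, 0.0942, 0.1595]
ee_rot: [-0.3, -3.127, 0.001]
force: [-3.4, -7.1, -1.3]
opening: 0.0183
```

Call:
move_arm:
  commands:
    - [0,1.5,0,0,-1]

```text
time: 14.08
eef_pos: [0.5109, 0.0956, 0.1594]
ee_rot: [-0.3, -3.127, 0.002]
force: [-3.5, -8.4, -0.7]
opening: 0.0187
```

Call:
move_arm:
  commands:
    - [0,0,0,0,-1]
    - [0,0,0,0,-1]

```text
time: 14.25
eef_pos: [0.5109, 0.0956, 0.1595]
ee_rot: [-0.3, -3.127, 0.001]
force: [-3.3, -5.7, -2.5]
opening: 0.0184
```

Call:
move_arm:
  commands:
    - [0,-1.5,0,0,-1]
    - [0,-1.5,0,0,0.2]
    - [0,-1.5,0,0,0.2]
    - [0,-1.5,0,0,0.2]
    - [0,-1.5,0,0,0.2]

```text
time: 14.67
eef_pos: [0.5118, 0.0947, 0.1601]
ee_rot: [0.301, 3.125, 0.001]
force: [-0.4, -0.0, 0.8]
opening: 0.051
```

```bash
sed -i 's/b=.*/b=read_camera("side")[130:220,220:340]/' g.py; python3 g.py 9
```

```text
[0.5116 0.0946 0.16  ] 0.05104734241222845 [ 0.8 -0.2  0.1]
```

View pics/9.png

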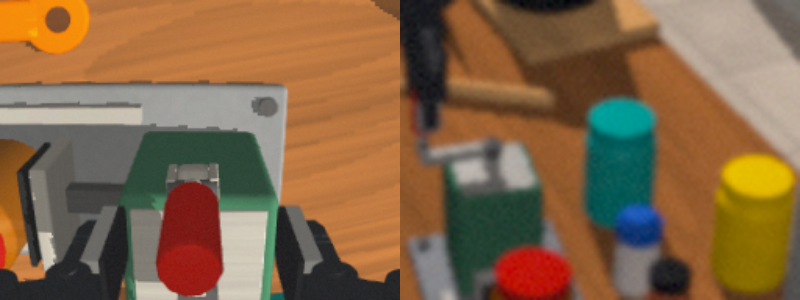

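The jaw has moved onto the jar and the fingers are open around the grip. Base is at (192,185) and top cap centre at about (190,270) in the wrist crop. I'll check numerically that it is upright, then lift clear.

```bash
python3 - <<'E'
from h import *
C=np.array([.5742,.0812]); 
for th in (3.1,3.15,3.2):
    a=np.radians(-11.2)-th; e=np.array([np.cos(a),np.sin(a)]); H=C+.065*e
    for g in (1.57,1.45,1.35): print(th,g,[((proj('wrist',[*(H-e*s*np.cos(g)),.172+s*np.sin(g)])-[128,100])/.64).round(0) for s in (.012,.058)])
E
```

```text
3.1 1.57 [array([191., 205.]), array([187., 275.])]
3.1 1.45 [array([191., 208.]), array([189., 293.])]
3.1 1.35 [array([191., 211.]), array([190., 306.])]
3.15 1.57 [array([199., 205.]), array([199., 275.])]
3.15 1.45 [array([199., 208.]), array([199., 293.])]
3.15 1.35 [array([199., 211.]), array([198., 306.])]
3.2 1.57 [array([208., 205.]), array([210., 275.])]
3.2 1.45 [array([208., 208.]), array([208., 293.])]
3.2 1.35 [array([207., 211.]), array([207., 306.])]
```

Call:
move_arm:
  commands:
    - [0,0,-20,0,0.2]
    - [0,0,-50,0,0.2]
    - [0,0,-85,0,0.2]
    - [0,0,-120,0,0.2]
    - [0,0,-120,0,0.2]

```text
time: 15.18
eef_pos: [0.5149, 0.095, 0.2867]
ee_rot: [0.3, 3.116, 0.005]
force: [0.8, 0.3, 0.6]
opening: 0.0513
```

```bash
python3 g.py 10
```

```text
[0.5135 0.0948 0.2837] 0.05105696529042557 [-0.4 -0.   0.1]
```

View pics/10.png

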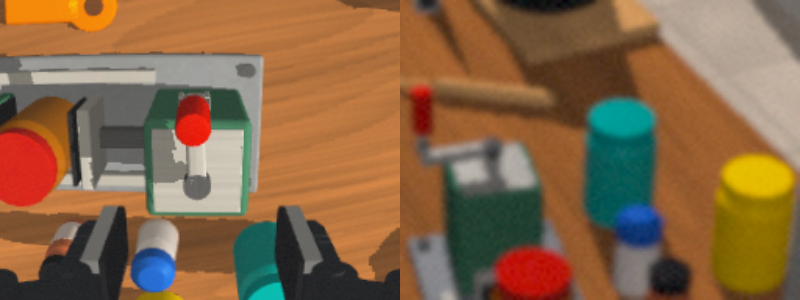

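The grip stands upright, from (422,90) to (423,140) in the side crop. The jaw is against the amber jar, the jar stands straight, and the arm is clear.

```bash
python3 -c "
from h import *
print(ticket.finish_job())"
```

```text
the job is handed in; nothing more can be done
None
```

I unfolded the grip upright, cranked it clockwise to about 3.1 rad, and stopped when the jar felt clamped. Then I let go, lifted the arm clear and handed the job in. No verdict was reported.

**Clamping:** The load at the grip was about 3–4 N while turning. It rose to 7.6 N and then 8.9 N over the last small steps, about 5 N above the drag. By the given ratio that is about 20 N on the glass, inside the snug range.

**Last checks:**
- **Grip:** its projected position in the wrist picture matches fully upright.
- **Jaw and jar:** in the last pictures the jaw is against the jar and the jar stands straight. I did not measure the jaw force after letting go, and the grip load had relaxed to roughly 6 N before I opened the fingers.
- **Bystanders:** those in the last pictures looked undisturbed. I did not measure their positions.
- **Arm:** clear of everything, force reading near zero.

**What went wrong or disagreed:**
- **Fingertip height:** the fingertips appeared about 35 mm higher than the reported TCP. The first pinch closed on nothing, and going about 27 mm deeper worked.
- **First swing:** the pads slipped off the grip at about 1.2 rad. I pushed it to its stop with shut fingers, which reached about 34 N on the wrist.

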